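# Set the stock tags on the punch boxes

## Task

Set the stock tags on the four punch boxes: push them over gently with a fingertip so that the boxes full of punches, and only those, have their tag leaning all the way back over the box with the round disc on show, while every box that is not full has its tag leaning all the way out over its front with the bar on show. Some tags may already be right. Do not pick anything up, keep the boxes where they stand and leave the other things on the bench undisturbed.

Things in the scene. Friction and masses are not known exactly. Their poses are not given: they have to be found in the camera images.
- bin_a: Red plastic punch box, 130 x 76 mm, walls 40 mm high, standing loose on the mat, about 0.9 kg. FULL: round punches stand in all 16 holes of its grey insert, tops at z = 52 mm. Origin at the centre of its underside, z up; its -x side is its front (towards the robot), +x its back. In its own frame the hinge pin of its tag runs along y at x = -60, y = 0, z = 58 mm (ears beside the tag at y = +-29 mm reach z = 62 mm).
- tag_a (a joint): Lean of the tag of bin_a about its hinge, rad: 0 upright, +0.55 fully leaning back over the box (raised round disc on show), -0.55 fully leaning out over the front (raised bar on show). The tag is an aluminium flap 46 mm wide, 3 mm thick, 61 mm from hinge to its rounded top edge (6 mm thick), 25 g; its hinge turns freely, so once pushed past upright it falls to the stop on that side by itself; a push of well under 1 N on its top edge moves it.
- bin_b: Red plastic punch box, 130 x 76 mm, walls 40 mm high, standing loose on the mat, about 0.9 kg. FULL: square punches stand in all 16 holes of its grey insert, tops at z = 52 mm. Origin at the centre of its underside, z up; its -x side is its front (towards the robot), +x its back. In its own frame the hinge pin of its tag runs along y at x = -60, y = 0, z = 58 mm (ears beside the tag at y = +-29 mm reach z = 62 mm).
- tag_b (a joint): Lean of the tag of bin_b about its hinge, rad: 0 upright, +0.55 fully leaning back over the box (raised round disc on show), -0.55 fully leaning out over the front (raised bar on show). The tag is an aluminium flap 46 mm wide, 3 mm thick, 61 mm from hinge to its rounded top edge (6 mm thick), 25 g; its hinge turns freely, so once pushed past upright it falls to the stop on that side by itself; a push of well under 1 N on its top edge moves it.
- bin_c: Red plastic punch box, 130 x 76 mm, walls 40 mm high, standing loose on the mat, about 0.9 kg. NOT FULL: only 2 round punches are left in the 16 holes (dark spots are empty holes), tops at z = 52 mm. Origin at the centre of its underside, z up; its -x side is its front (towards the robot), +x its back. In its own frame the hinge pin of its tag runs along y at x = -60, y = 0, z = 58 mm (ears beside the tag at y = +-29 mm reach z = 62 mm).
- tag_c (a joint): Lean of the tag of bin_c about its hinge, rad: 0 upright, +0.55 fully leaning back over the box (raised round disc on show), -0.55 fully leaning out over the front (raised bar on show). The tag is an aluminium flap 46 mm wide, 3 mm thick, 61 mm from hinge to its rounded top edge (6 mm thick), 25 g; its hinge turns freely, so once pushed past upright it falls to the stop on that side by itself; a push of well under 1 N on its top edge moves it.
- bin_d: Red plastic punch box, 130 x 76 mm, walls 40 mm high, standing loose on the mat, about 0.9 kg. NOT FULL: only 3 square punches are left in the 16 holes (dark spots are empty holes), tops at z = 52 mm. Origin at the centre of its underside, z up; its -x side is its front (towards the robot), +x its back. In its own frame the hinge pin of its tag runs along y at x = -60, y = 0, z = 58 mm (ears beside the tag at y = +-29 mm reach z = 62 mm).
- tag_d (a joint): Lean of the tag of bin_d about its hinge, rad: 0 upright, +0.55 fully leaning back over the box (raised round disc on show), -0.55 fully leaning out over the front (raised bar on show). The tag is an aluminium flap 46 mm wide, 3 mm thick, 61 mm from hinge to its rounded top edge (6 mm thick), 25 g; its hinge turns freely, so once pushed past upright it falls to the stop on that side by itself; a push of well under 1 N on its top edge moves it.
- centre_punch: Bystander: steel centre punch standing upright, 16 mm diameter, 62 mm tall, between two boxes; origin at its foot.
- drift: Bystander: brass drift standing upright, 18 mm diameter, 50 mm tall, between two boxes; origin at its foot.
- anvil_block: Bystander: dark steel block 60 x 80 x 25 mm lying on the mat in front of the boxes; origin under its centre.
- hammer: Bystander: hammer 260 mm long lying on the bench to the left of the mat; origin under it, handle to its -x.
- rule: Bystander: flat steel rule 25 x 150 x 4 mm lying on the mat in front of the boxes; origin under its centre.
- cup: Bystander: white cup, 70 mm diameter, 85 mm tall, to the right of the mat; origin under its centre.
- oil_can: Bystander: grey can, 56 mm diameter, 120 mm tall, to the left of the mat; origin under its centre.
- mat: Fixed black rubber mat 260 x 520 x 4 mm under the row of four boxes; origin at the centre of its underside, x towards the back of the boxes, y along the row. Neighbouring boxes are about 115 mm apart centre to centre and may stand in any order.

How it is judged:
At the end, for the whole second after the job is handed in: The tags of the two full boxes lean back (joint above 0.42 of 0.55 rad), the tags of the two boxes that are not full lean out to the front (below -0.42 rad), all at rest; the boxes stand upright within 20 mm of where they were, and so do the other things on the bench (value of joint each of tag_a, tag_b above 0.42 rad and value of joint each of tag_c, tag_d below -0.42 rad and distance of each of bin_a, bin_b, bin_c, bin_d, centre_punch, drift, anvil_block, hammer, rule, cup, oil_can from where it was at the start of the episode below 0.02 m and angle between each of bin_a, bin_b, bin_c, bin_d's own z axis and vertical below 0.1 rad and velocity of joint tag_a between -0.3 and 0.3 rad/s and velocity of joint tag_b between -0.3 and 0.3 rad/s and velocity of joint tag_c between -0.3 and 0.3 rad/s and velocity of joint tag_d between -0.3 and 0.3 rad/s); the robot touches nothing.
It fails at once if a punch box is lifted or tipped ((height (world z) of bin_a above 0.016 m or angle between bin_a's own z axis and vertical above 0.15 rad) or (height (world z) of bin_b above 0.016 m or angle between bin_b's own z axis and vertical above 0.15 rad) or (height (world z) of bin_c above 0.016 m or angle between bin_c's own z axis and vertical above 0.15 rad) or (height (world z) of bin_d above 0.016 m or angle between bin_d's own z axis and vertical above 0.15 rad)).
It fails at once if a punch box is shoved more than 20 mm out of its place (distance of any of bin_a, bin_b, bin_c, bin_d from where it was at the start of the episode above 0.02 m).
It fails at once if a box or its tag is pressed or squeezed with more than 20 N (contact force between the fingers and bin_a above 20 N or contact force between the fingers and bin_b above 20 N or contact force between the fingers and bin_c above 20 N or contact force between the fingers and bin_d above 20 N).
It fails at once if another thing on the bench is picked up or moved more than 20 mm (distance of any of centre_punch, drift, anvil_block, hammer, rule, cup, oil_can from where it was at the start of the episode above 0.02 m).
It also fails if it takes over 58 s, if anything falls off the work surface, if the arm or the gripper's body presses on something with over 40 N, if the wrist force passes 120 N, or if a joint passes its speed limit or range.

## Robot

A 7-joint arm with a two-finger parallel gripper is mounted at the origin on the work surface. World frame = base frame: x ahead of the robot, y to its left, z up, the work surface at z = 0. Lengths are in m, angles in rad, forces in N, time in s.
With the tool pointing down it reaches from about 0.425 to 0.875 m from the base axis. Payload 4.7 kg.
Tool frame: the origin (TCP) lies midway between the tips of the shut fingers; the grasp point (between the pads) lies 19 mm behind it (ctrl.grip_depth is the distance from the TCP to the grasp point, in m); z points along the fingers, y is the direction in which the jaws open and shut (so a half turn about z gives the same grasp; the last joint's range is limited). The gripper opens to 87 mm and grips with 3 to 60 N. Pads are 19 mm wide; open, the fingers measure 117 mm over their backs; the gripper's body (75 mm by 190 mm) begins 51 mm behind the grasp point.
Start: joints at [0.014, 0.321, -0.07, 1.45, 0.023, 1.371, -0.057], TCP at [0.65, -0, 0.223] pointing down, gripper open.
Joint ranges: [-2.86, 2.86], [-0.3, 2.09], [-1.38, 1.24], [0.06, 2.45], [-1.56, 4.7], [0.09, 2.05], [-2.69, 2.69]. Speed limits (rad/s): [2.57, 2.57, 3.14, 3.14, 3.14, 3.14, 3.14].

## Interface

Orientations are given as a rotation vector (axis times angle).
In Python, from bench import ctrl gives the robot as it stands. The module is installed in compiled form; this text tells all that it offers.
- The arm moves only by the shell command python3 -m inch 'ROWS' [FORCE]. ROWS is JSON, a list of rows, each a list of 5 numbers: the opening, from -1 (shut) to 1 (fully open), so that 0 is half open, then the shift along the tool's x, y, z in mm, then the turn about the tool's z in rad. In form: [[fingers, tx, ty, tz, twist], ...]. A call has 1 to 5 rows; each row shifts and turns the pose as measured when the row begins, along the tool's axes as they then stand; what a row does not reach is not made up. A row lasts 1/8 s, in which the tool goes at most 62.5 mm and 10.7 degrees, less where a joint would pass 70% of its speed; a pose out of reach is approached as far as the arm can. A call is refused whole if a number of a shift passes 62.5 or a number of a turn 0.188, either way. A call with a gripper value outside its range is refused whole. The fingers move at their own pace and stop on an object; FORCE is the grip in N (left out, the last holds). Time passes only in rows, so rows that do not move let the fingers close. It gives the time, the measured TCP pose, the force and the opening at its end, in the units of the state.
- ctrl.get_state(): the state, without advancing time (a new reading comes with each control period).
- ctrl.get_image(name): name is "scene" or "side" or "wrist"; returns a dict with "color" (400x640x3 uint8, red, green, blue), "range_z" (400x640 float32, m along the optical axis (not along the pixel's ray), 0 where there is no reading), "K" (3x3 intrinsics, pixels), "R" (3x3) and "t" (3): a world point X has camera coordinates R X + t. Camera axes: x right, y down, z forward; pixel columns grow to the right and rows downward; lengths in m; the calibration is good to about 2 mm. A picture is of the moment at which its call begins.
- ctrl.close_job(): hands the job in, once; it reports no verdict.
The state is a dict: "time": time; "joint_positions": joint angles; "qd": joint speeds; "joint_torque": joint torques, N m; "position": TCP position; "tool_rot": TCP orientation; "ft_force": force on the tool from outside, world axes, zero at the start; "torque": the same for the moment, N m; "grip_width": opening from 0.0 (shut) to 1.0 (fully open).
Only numpy, scipy, OpenCV 4.12 (cv2) and the standard library are available. Lean on these libraries where they do the work, as an engineer would, in place of code of your own. Each camera call takes 0.05 s, during which the arm holds its last target. There are 200 camera calls.

## Working session

There is one attempt and no reset: what is moved stays moved. The work goes in short steps, Python scripts to look and compute and a shell command to move; the robot and the scene stay as the last step left them, time stands still between calls to the robot, and variables do not carry over. Pictures are saved under pics/ and viewed, about 8 in all and at most 12, crops included, and the job is handed in when it is done.

```bash
mkdir -p pics; cat > h.py <<'E'
import numpy as np, cv2
from bench import ctrl
def grab(n):
    d=ctrl.get_image(n); c=d["color"]; z=d["range_z"]; K=d["K"]
    v,u=np.mgrid[:400,:640]
    P=np.stack([(u-K[0,2])/K[0,0]*z,(v-K[1,2])/K[1,1]*z,z],-1)
    W=(P-d["t"])@d["R"]; W[z==0]=np.nan
    return c,W
E
python3 - <<'E'
from h import *
im=[]
for n in("scene","side"):
    c,W=grab(n); np.savez(n+".npz",c=c,W=W); im.append(c[:,:,::-1])
    cv2.imwrite(f"pics/{n}1.png",im[-1])
s=ctrl.get_state(); print(s["time"],s["position"],s["tool_rot"],s["ft_force"])
E
```

```text
0.1 [ 6.49499282e-01 -6.64909329e-05  2.21581146e-01] [-2.22061395e+00 -2.22064020e+00  1.99915228e-03] [0.04416565 0.34886041 0.70987502]
```

View pics/scene1.png

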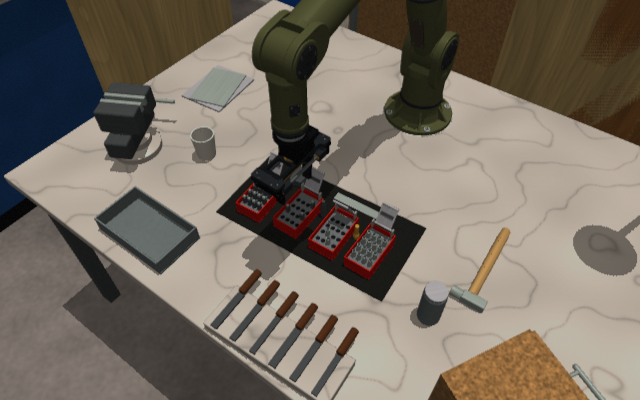

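View pics/side1.png

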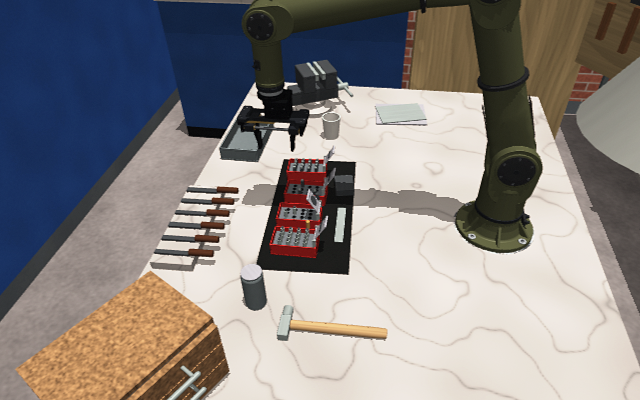

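The scene view shows a row of four boxes at about (255,200), (298,213), (333,232) and (370,250). The gripper partly hides the left two. The side view shows the same row from (305,168) down to (295,240), with the tags on their right edges. I'll enlarge both views and measure the boxes and tags.

```bash
python3 - <<'E'
from h import *
o=[]
for n,(r0,r1,c0,c1) in dict(scene=(150,290,220,420),side=(140,280,240,440)).items():
    d=np.load(n+".npz"); c,W=d["c"],d["W"]
    o.append(cv2.resize(c[r0:r1,c0:c1,::-1],(400*1,280),interpolation=cv2.INTER_CUBIC))
    hsv=cv2.cvtColor(c,cv2.COLOR_RGB2HSV)
    X,Y,Z=W[...,0],W[...,1],W[...,2]
    red=((hsv[...,0]<8)|(hsv[...,0]>172))&(hsv[...,1]>130)&(hsv[...,2]>70)&(Z>.03)&(Z<.075)&(abs(Y)<.35)&(X<.85)&(X>.4)
    k,l,st,ce=cv2.connectedComponentsWithStats(cv2.dilate(red.astype(np.uint8),np.ones((3,3))))
    for i in range(1,k):
        m=(l==i)&red
        if m.sum()>60:
            p=W[m]; print(n,"red",ce[i].round(),m.sum(),"x",np.percentile(p[:,0],[2,98]).round(3),"y",np.percentile(p[:,1],[2,98]).round(3))
    t=(Z>.072)&(Z<.125)&(abs(Y)<.3)&(X>.45)&(X<.72)&(hsv[...,1]<60)
    k,l,st,ce=cv2.connectedComponentsWithStats(t.astype(np.uint8))
    for i in range(1,k):
        m=l==i
        if m.sum()>15:
            p=W[m]; a=np.polyfit(p[:,2]-.062,p[:,0],1); print(n,"tag",ce[i].round(),m.sum(),"dx/dz",a.round(3),"z",p[:,2].min().round(3),p[:,2].max().round(3),"y",np.percentile(p[:,1],[2,98]).round(3),"xtop",p[p[:,2]>p[:,2].max()-.008,0].mean().round(3))
cv2.imwrite("pics/crop.png",cv2.resize(np.hstack(o),(800,280)))
E
```

```text
scene red [253. 202.] 228 x [0.589 0.667] y [-0.205 -0.125]
scene red [298. 210.] 340 x [0.516 0.646] y [-0.088 -0.011]
scene red [333. 230.] 414 x [0.514 0.645] y [0.027 0.106]
scene red [369. 247.] 396 x [0.504 0.636] y [0.135 0.212]
scene tag [272. 156.] 56 dx/dz [-0.503  0.538] z 0.087 0.119 y [-0.199 -0.178] xtop 0.512
scene tag [278. 168.] 65 dx/dz [-0.546  0.539] z 0.072 0.101 y [-0.173 -0.15 ] xtop 0.52
scene tag [315. 178.] 248 dx/dz [-0.579  0.521] z 0.072 0.119 y [-0.071 -0.03 ] xtop 0.492
scene tag [342. 205.] 58 dx/dz [0.517 0.522] z 0.083 0.118 y [0.044 0.087] xtop 0.55
scene tag [387. 213.] 336 dx/dz [-0.581  0.511] z 0.072 0.118 y [0.149 0.192] xtop 0.481
side red [305. 171.] 177 x [0.531 0.662] y [-0.198 -0.122]
side red [300. 187.] 217 x [0.533 0.642] y [-0.09  -0.007]
side red [293. 216.] 300 x [0.548 0.641] y [0.028 0.143]
side red [291. 243.] 253 x [0.503 0.632] y [0.139 0.215]
side tag [330. 154.] 67 dx/dz [-0.635  0.54 ] z 0.072 0.116 y [-0.194 -0.148] xtop 0.507
side tag [330. 177.] 73 dx/dz [-0.63   0.521] z 0.073 0.118 y [-0.073 -0.025] xtop 0.488
side tag [312. 200.] 136 dx/dz [0.619 0.514] z 0.072 0.117 y [0.042 0.088] xtop 0.546
side tag [322. 226.] 110 dx/dz [-0.632  0.51 ] z 0.073 0.116 y [0.151 0.196] xtop 0.478
```

View pics/crop.png

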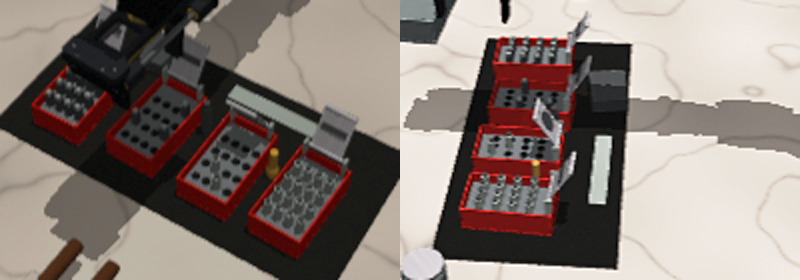

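The two boxes in the middle (y ≈ -0.05 and 0.066) are not full, and the outer two (y ≈ -0.165 and 0.173) are full. Only the box at y = 0.066 has its tag leaning back, with its top at about (0.548, 0.066, 0.115). So three tags need to change: the two outer ones go back and the one at y = 0.066 goes out. I'll do the one at y = 0.066 first, from behind, with the fingers shut.

```bash
python3 -m inch '[[-1,16,-16,0,0],[-1,17,-16,0,0],[-1,17,-16,0,0],[-1,16,-16,0,0],[-1,0,0,20,0]]'; python3 -m inch '[[-1,0,0,20,0],[-1,0,0,20,0],[-1,0,0,15,0],[-1,0,0,0,0]]'; python3 - <<'E'
from h import *
cv2.imwrite("pics/side2.png",cv2.resize(grab("side")[0][120:270,240:440,::-1],(800,600),interpolation=cv2.INTER_CUBIC))
E
```

```text
time: 0.72
position: [0.5829, 0.068, 0.2001]
tool_rot: [-2.221, -2.219, 0.004]
ft_force: [-0.4, -0.5, 0.4]
grip_width: 0.516
time: 1.23
position: [0.58, 0.0691, 0.1415]
tool_rot: [-2.218, -2.219, 0.008]
ft_force: [1.4, 0.1, -0.2]
grip_width: 0.064
```

View pics/side2.png

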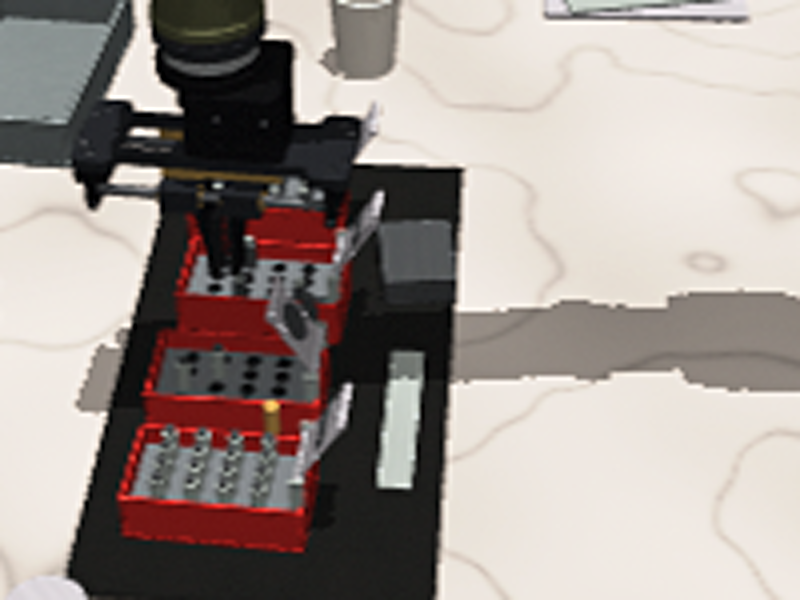

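The crop shows the shut fingertips at (225,270), just behind the third tag's top at (275,290), with clearance between them. I'll lower the fingers and sweep toward the front.

```bash
python3 -m inch '[[-1,-1,2,14,0],[-1,-1,2,14,0],[-1,0,0,10,0],[-1,0,0,0,0]]'; python3 -m inch '[[-1,0,-10,0,0],[-1,0,-10,0,0],[-1,0,-10,0,0],[-1,0,-8,0,0],[-1,0,0,0,0]]';  python3 -m inch '[[-1,0,-8,0,0],[-1,0,-6,0,0],[-1,0,-5,0,0],[-1,0,0,0,0]]'; python3 - <<'E'
from h import *
cv2.imwrite("pics/side3.png",cv2.resize(grab("side")[0][120:270,240:440,::-1],(800,600),interpolation=cv2.INTER_CUBIC))
E
```

```text
time: 1.78
position: [0.5857, 0.0669, 0.103]
tool_rot: [-2.22, -2.22, 0.004]
ft_force: [0.1, -0.4, 0.3]
grip_width: 0.001
time: 2.4
position: [0.5451, 0.0672, 0.1045]
tool_rot: [-2.221, -2.221, 0.001]
ft_force: [0.3, -0.1, 0.1]
grip_width: 0.007
time: 2.9
position: [0.5251, 0.0672, 0.1047]
tool_rot: [-2.221, -2.221, 0.001]
ft_force: [-0.4, 0.2, 1.1]
grip_width: 0.006
```

View pics/side3.png

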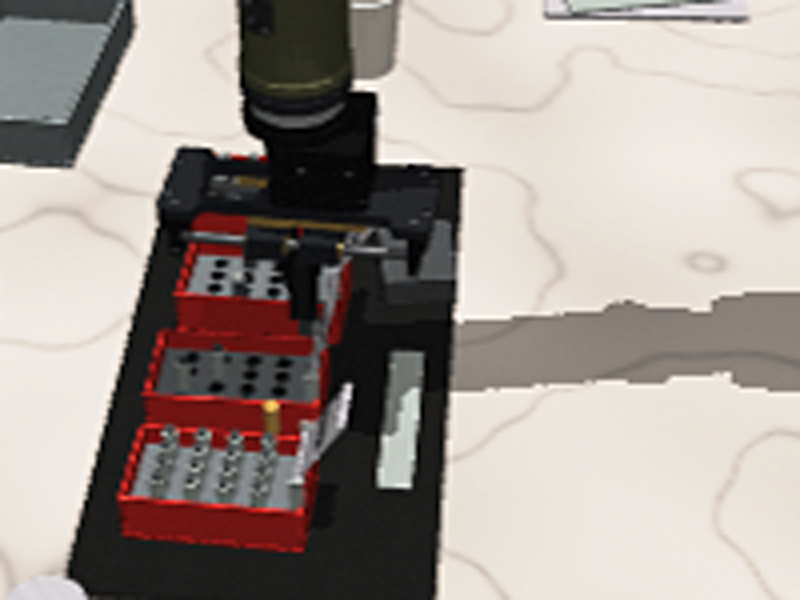

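The third tag at (325,320) is now about upright, against the finger. I'll push a little further.

```bash
python3 -m inch '[[-1,0,-6,0,0],[-1,0,-6,0,0],[-1,0,0,0,0],[-1,0,8,0,0],[-1,0,8,-15,0]]'; python3 -m inch '[[-1,0,8,-20,0],[-1,0,8,-20,0],[-1,0,0,-10,0],[-1,0,0,0,0]]'; python3 - <<'E'
from h import *
cv2.imwrite("pics/side4.png",cv2.resize(grab("side")[0][120:270,240:440,::-1],(800,600),interpolation=cv2.INTER_CUBIC))
E
```

```text
time: 3.58
position: [0.5285, 0.067, 0.1193]
tool_rot: [-2.22, -2.221, 0.003]
ft_force: [0.7, 0.7, 0.2]
grip_width: 0.009
time: 4.08
position: [0.5492, 0.0672, 0.175]
tool_rot: [2.221, 2.22, 0.004]
ft_force: [-0.9, -0.0, -0.3]
grip_width: 0.007
```

View pics/side4.png

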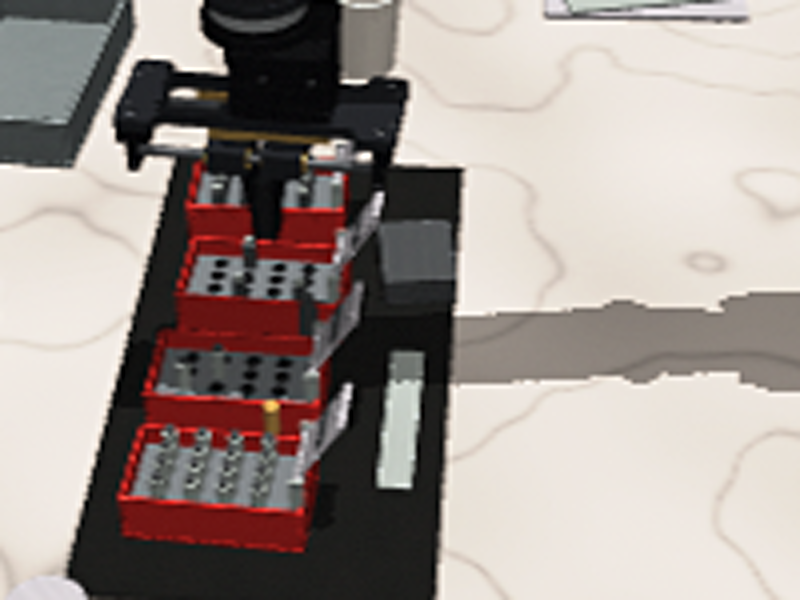

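The third tag is out (335,320). Next is the tag at y = 0.172: go over to its front at x ≈ 0.45, then lower.

```bash
python3 -m inch '[[-1,21,-20,0,0],[-1,21,-20,0,0],[-1,21,-20,0,0],[-1,21,-20,0,0],[-1,20,-20,0,0]]'; python3 -m inch '[[-1,0,0,20,0],[-1,0,0,20,0],[-1,0,0,20,0],[-1,0,0,10,0],[-1,0,0,0,0]]'
```

```text
time: 4.75
position: [0.444, 0.1711, 0.1698]
tool_rot: [-2.226, -2.214, 0.008]
ft_force: [0.1, 0.0, -0.3]
grip_width: 0.006
time: 5.38
position: [0.4386, 0.1723, 0.0953]
tool_rot: [-2.218, -2.219, 0.015]
ft_force: [-0.2, -0.6, -0.0]
grip_width: 0.005
```

```bash
python3 -m inch '[[-1,0,12,-6,0],[-1,0,12,0,0],[-1,0,10,0,0],[-1,0,10,0,0],[-1,0,0,0,0]]'; python3 -m inch '[[-1,0,8,0,0],[-1,0,8,0,0],[-1,0,7,0,0],[-1,0,5,0,0],[-1,0,0,0,0]]'; python3 - <<'E'
from h import *
c,W=grab("side"); cv2.imwrite("pics/side5.png",cv2.resize(c[120:270,240:440,::-1],(800,600),interpolation=cv2.INTER_CUBIC))
E
```

```text
time: 6.0
position: [0.4885, 0.1726, 0.1036]
tool_rot: [-2.221, -2.219, 0.008]
ft_force: [-0.4, 0.5, -0.4]
grip_width: 0.006
time: 6.62
position: [0.518, 0.1726, 0.1032]
tool_rot: [-2.22, -2.22, 0.009]
ft_force: [0.2, 1.1, -0.6]
grip_width: 0.007
```

View pics/side5.png

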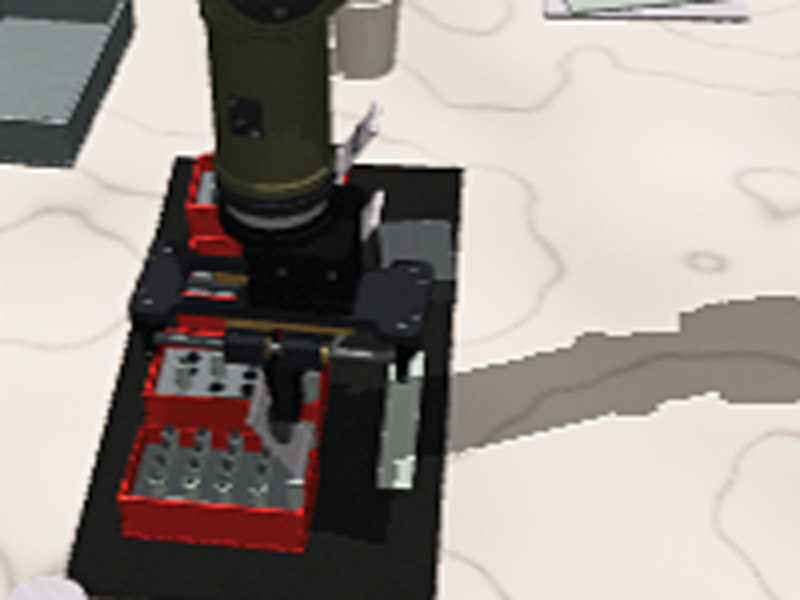

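The fourth tag has fallen back (265,430). I'll back off, rise and cross to the tag at y ≈ -0.17, aiming for x ≈ 0.468.

```bash
python3 -m inch '[[-1,0,-12,0,0],[-1,0,-12,-20,0],[-1,0,-12,-25,0],[-1,0,-8,-25,0],[-1,0,0,0,0]]'; python3 -m inch '[[-1,-45,0,0,0],[-1,-45,0,0,0],[-1,-45,0,0,0],[-1,-45,0,0,0],[-1,-45,0,0,0]]'; python3 -m inch '[[-1,-40,0,0,0],[-1,-40,0,0,0],[-1,-25,0,0,0],[-1,0,0,0,0],[-1,0,0,0,0]]'
```

```text
time: 7.3
position: [0.4678, 0.1731, 0.1743]
tool_rot: [-2.217, -2.221, 0.015]
ft_force: [1.0, -0.0, -0.1]
grip_width: 0.003
time: 7.92
position: [0.4647, -0.0538, 0.1703]
tool_rot: [-2.203, -2.229, 0.02]
ft_force: [1.6, 0.2, -0.1]
grip_width: 0.005
time: 8.55
position: [0.4609, -0.1637, 0.165]
tool_rot: [-2.205, -2.218, 0.027]
ft_force: [0.7, -0.2, -0.7]
grip_width: 0.005
```

```bash
python3 -m inch '[[-1,-4,3,20,0],[-1,-3,2,20,0],[-1,0,0,15,0],[-1,0,0,7,0],[-1,0,0,0,0]]'; python3 -m inch '[[-1,0,12,0,0],[-1,0,12,0,0],[-1,0,10,0,0],[-1,0,10,0,0],[-1,0,0,0,0]]'
```

```text
time: 9.18
position: [0.4654, -0.1639, 0.1005]
tool_rot: [-2.193, -2.228, 0.024]
ft_force: [-0.9, 0.5, 0.4]
grip_width: 0.004
time: 9.8
position: [0.515, -0.1631, 0.1015]
tool_rot: [-2.195, -2.231, 0.02]
ft_force: [-0.7, 0.0, -0.5]
grip_width: 0.007
```

```bash
python3 -m inch '[[-1,0,8,0,0],[-1,0,8,0,0],[-1,0,7,0,0],[-1,0,6,0,0],[-1,0,0,0,0]]'; python3 -m inch '[[-1,0,-12,0,0],[-1,0,-12,-15,0],[-1,0,-12,-25,0],[-1,0,-12,-35,0],[-1,0,-12,-35,0]]';python3 -m inch '[[-1,0,-10,-45,0],[-1,0,0,-45,0],[-1,0,0,-30,0],[-1,0,0,0,0]]'; python3 - <<'E'
from h import *
o=[]
for n,(r0,c0) in dict(scene=(150,220),side=(140,240)).items():
    c,W=grab(n); o.append(cv2.resize(c[r0:r0+140,c0:c0+200,::-1],(400,280),interpolation=cv2.INTER_CUBIC))
    X,Y,Z=W[...,0],W[...,1],W[...,2]; hsv=cv2.cvtColor(c,cv2.COLOR_RGB2HSV)
    t=(Z>.075)&(Z<.125)&(abs(Y)<.3)&(X>.45)&(X<.6)&(hsv[...,1]<60)
    for y in(-.171,-.05,.065,.172):
        p=W[t&(abs(Y-y)<.028)]
        if len(p)>10: print(n,y,len(p),"dx/dz",np.polyfit(p[:,2],p[:,0],1)[0].round(2),"xtop",p[p[:,2]>.108,0].mean().round(3))
    red=((hsv[...,0]<8)|(hsv[...,0]>172))&(hsv[...,1]>130)&(hsv[...,2]>70)&(Z>.03)&(Z<.075)&(X<.85)&(X>.4)
    for y in(-.165,-.05,.066,.174):
        p=W[red&(abs(Y-y)<.05)]; print(n,"box",y,"x",np.percentile(p[:,0],[2,98]).round(3),"y",np.percentile(p[:,1],[2,98]).round(3))
cv2.imwrite("pics/end.png",np.hstack(o))
E
```

```text
time: 10.42
position: [0.5456, -0.1627, 0.1007]
tool_rot: [-2.195, -2.23, 0.021]
ft_force: [-1.4, 0.3, 0.4]
grip_width: 0.002
time: 11.05
position: [0.4803, -0.1636, 0.2149]
tool_rot: [-2.193, -2.225, 0.026]
ft_force: [0.8, -0.9, 0.4]
grip_width: 0.002
time: 11.55
position: [0.4682, -0.1652, 0.3472]
tool_rot: [-2.203, -2.228, 0.016]
ft_force: [1.0, 0.3, 0.2]
grip_width: 0.009
scene -0.171 57 dx/dz 0.57 xtop 0.57
scene -0.05 266 dx/dz -0.58 xtop 0.492
scene 0.065 295 dx/dz -0.6 xtop 0.49
scene 0.172 64 dx/dz 0.54 xtop 0.541
scene box -0.165 x [0.534 0.667] y [-0.207 -0.125]
scene box -0.05 x [0.516 0.646] y [-0.088 -0.01 ]
scene box 0.066 x [0.513 0.645] y [0.027 0.106]
scene box 0.174 x [0.505 0.636] y [0.135 0.212]
side -0.171 85 dx/dz 0.65 xtop 0.567
side -0.05 69 dx/dz -0.64 xtop 0.488
side 0.065 86 dx/dz -0.63 xtop 0.486
side 0.172 151 dx/dz 0.63 xtop 0.537
side box -0.165 x [0.531 0.661] y [-0.207 -0.121]
side box -0.05 x [0.513 0.642] y [-0.089 -0.007]
side box 0.066 x [0.511 0.641] y [0.027 0.109]
side box 0.174 x [0.503 0.632] y [0.135 0.215]
```

View pics/end.png

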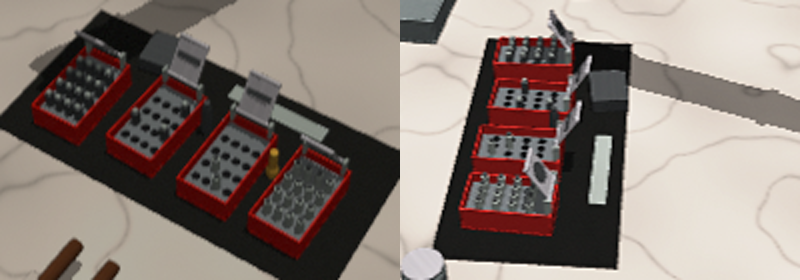

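The final view shows the unobstructed row. The outer boxes, at (80,95) and (300,200), are full with their tags back. The middle two, at (155,120) and (222,165), are not full with their tags out. The boxes and bystanders look unmoved, and the arm is clear and at rest.

```bash
python3 -c "from bench import ctrl; print(ctrl.close_job())"
```

```text
the job is handed in; nothing more can be done
None
```

All four stock tags are set, and I handed the job in after about 11.6 s of robot time. With shut fingers I pushed three tags over: the two outer, full boxes went back and one not-full box went out. The other not-full box was already right.

- **Tags:** in both views the full boxes' tags lean back (slope dx/dz +0.54 to +0.65, where the stop is about ±0.61). The not-full boxes' tags lean out (-0.58 to -0.64).
- **Boxes:** their measured edges agree with the start to about 2 mm where they could be seen clearly both times. The far right-hand box was partly hidden by the gripper at first in the scene view, so its front edge was compared only in the side view.
- **Bystanders:** I only checked these by eye. The drift, anvil block and rule looked unmoved in the last picture. The hammer, cup and oil can were outside that crop, but the arm never went near them.
- **Forces:** readings at the end of each move stayed below about 2 N, which is around the sensor's noise. No check failed.

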